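# Unhook the long carded fitting and file it in the pick pocket

### The arm

A 7-joint arm with a two-finger parallel gripper is mounted at the origin on the work surface; the furniture and walls round the work are solid. World frame = base frame: x ahead of the robot, y to its left, z up, the work surface at z = 0. Lengths are in mm, angles in rad, forces in N, time in s.
With the tool pointing down it reaches from about 400 to 875 mm from the base axis. Payload 4.4 kg.
Tool frame: the origin (TCP) lies between the finger pads; the fingertips stand 22 mm ahead of it and the grasp point (between the pads) lies 3 mm ahead of it; z points along the fingers, y is the line along which they close (so a half turn about z gives the same grasp; the last joint's range is limited). The gripper opens to 85 mm and grips with 20 to 120 N. Pads are 22 mm wide; open, the fingers measure 114 mm over their backs; the gripper's body (76 mm by 85 mm) begins 54 mm behind the grasp point. The pads swing forward as they close: fully open they stand 13 mm farther back than shut.
Start: joints at [-1.381, 0.628, 0.038, 1.517, -0.027, 0.996, -0.02], TCP at [164.438, 628.87, 253.313] pointing down, gripper open.
Joint ranges: [-3.06, 3.06], [-0.37, 2.12], [-1.25, 1.32], [0.18, 2.47], [-1.1, 4.24], [0.23, 1.98], [-2.94, 2.94]. Speed limits (rad/s): [2.57, 2.57, 3.14, 3.14, 3.14, 3.14, 3.14].

### API

Orientations are given as [roll, pitch, yaw] about the fixed x, y, z axes, in that order (R = Rz(yaw) Ry(pitch) Rx(roll)).
In Python, from cell import ctrl gives the robot as it stands.
- The arm moves only by the tool step_arm, never from a script. Its argument "plan" is a list of rows, each an object of numbers: "dx", "dy", "dz": the shift along the tool's x, y, z scaled (see below); "ax", "ay", "az": the turn, a rotation vector about the tool's x, y, z scaled (see below); "gripper": the opening, from 0 (shut) to 1 (fully open). A call has 1 to 20 rows; each row shifts and turns the commanded pose from where the row before left it, along the tool's axes as they then stand; what a row does not reach is not made up. The controller multiplies each number of a shift by 0.3 m and each number of a turn by 90 degrees. A row lasts 1/8 s, in which the tool goes at most 62.5 mm and 10.7 degrees, less where a joint would pass 70% of its speed; a pose out of reach is approached as far as the arm can. A call with a number of a shift or a turn outside -1 to 1 is refused whole. A call with a gripper value outside its range is refused whole. The fingers move at their own pace and stop on an object; the grip force is fixed at half the most. Time passes only in rows, so rows that do not move let the fingers close. It gives the time, the measured TCP pose, the force, the opening and the grip force at its end, in the units of the state.
- ctrl.read_state(): the state, without advancing time (a new reading comes with each control period).
- ctrl.get_image(name): name is "scene" or "top" or "wrist"; returns a dict with "color" (480x640x3 uint8, red, green, blue), "range_z" (480x640 float32, mm along the optical axis (not along the pixel's ray), 0 where there is no reading), "fx", "fy", "cx", "cy" (pixels), "T" (4x4, takes a point from camera to world coordinates); the wrist camera has in their place "T_tool_cam" (4x4, takes a point from camera to tool coordinates, whose origin is the TCP and whose axes are the flange's). Camera axes: x right, y down, z forward; pixel columns grow to the right and rows downward; lengths in mm; the calibration is good to about 2 mm. The wrist camera is an equidistant fisheye: a pixel r from the principal point sees the ray r / f radians off the axis. A picture is of the moment at which its call begins: read the wrist's pose just before it.
- ctrl.finish_job(): hands the job in; it is judged then, once.
The state is a dict: "clock": time; "qpos": joint angles; "qd": joint speeds; "tau": joint torques, N m; "eef_pos": TCP position; "tool_rot": TCP orientation; "force": force on the tool from outside, world axes, zero at the start; "torque": the same for the moment, N m; "width": finger opening in mm; "gripper_force": force on a finger pad.
Only numpy, scipy, OpenCV 4.12 (cv2) and the standard library are available. Lean on these libraries where they do the work, as an engineer would, in place of code of your own. Each camera call takes 0.05 s, during which the arm holds its last target. There are 200 camera calls.

### The job

Take the longer of the two carded copper fittings off its display hook: slide it along the hook and lift its slotted end just as much as the hook's upturned tip needs, feeling your way with a light touch (press card against hook with no more than about 5 N). Then stand it upright in the grey steel pocket on the table, card bottom on the pocket's floor, and let go there, without dropping it. Leave the shorter fitting on its hook and the other things on the table where they are.

Things in the scene. Friction and masses are not known exactly. Their poses are not given: they have to be found in the camera images.
- stand: Fixed display stand with two steel wire hooks. Origin on the table below its grey perforated panel's front face; x to the back, y left, z up. Panel 232 mm wide, 120 to 220 mm above the table; base plate 8 mm thick, 240 mm wide, from 70 mm before to 30 mm behind the origin. Either fitting may hang on either hook. The hook wires spring up and down, about 7 N per mm at the tip.
- hook_left (a point): Root of the left hook, on the wire's axis at the panel face, 190 mm above the table, stand's axes. The 4 mm wire runs level along -x for 66 mm; its last 44 mm bend up and end in a 5.2 mm ball. The bend is unmeasured and differs each time: 8 to 42 degrees above level, so the tip stands 6 to 29 mm above the level wire and 98 to 110 mm before the panel. It does not yield.
- hook_right (a point): Root of the right hook, 140 mm to the right of the left one; the same wire and sizes, with its own unmeasured bend of 8 to 42 degrees.
- long_pack_centre (a point): Card centre of the longer carded fitting, the one to take: white card 90 mm wide (y), 135 tall (z), 4 thick (x), 55 to 115 g. At the start x points to the back, z up. On its front (-x) a clear blister with a copper tee, 22 mm deep, 60 wide, 10 to 78 mm above the lower edge. Pinch it from above 30 mm beside the middle: fingers before the middle would meet the hook's tip.
- long_pack_slot (a point): Centre of the longer fitting's hanging slot, 37.5 mm above the card's centre, same axes. The slot is a window 16 mm wide and 12 high: 8 mm of play on the level 4 mm wire, 3 mm on the steepest bend. At the start its upper edge rests on the wire, 45 to 55 mm before the panel. From here the card reaches 30 mm up, 105 down, 45 to each side; the blister spans 27 to 95 mm below.
- short_pack_slot (a point): Slot centre of the shorter carded fitting, to stay on its hook: the same kind of card, slot and blister with a small copper cap, 90 mm wide, but only 105 mm tall (30 above and 75 below the slot's centre). Hangs on the other hook, 45 to 55 mm before the panel.
- pocket: Fixed grey sheet-steel pocket, open above. Origin on the table under its centre; x its narrow direction, y its long one. Inside 40 mm (x) by 112 (y), walls 4 mm thick, rim 66 mm and inner floor 4 mm above the table; a screw lug at each end, to y = +-76 mm. The fitting fits with its card along y, blister to either side, and may lean on a wall.
- long_pack: The longer carded fitting as a whole; origin and axes as its slot entry.
- primer_can: Bystander: round can, 66 mm across, 84 mm tall, origin under its centre, behind the pocket.
- tape_measure: Bystander: tape measure, 39x81x68 mm, origin under its centre.
- duct_tape: Bystander: roll of black tape, 62 mm across, 19 mm high, origin under its centre.
- flux_tin: Bystander: flat round tin, 58 mm across, 27 mm high, origin under its centre, in front of the stand.

How it is judged:
By the outcome, as a careful person would: the job done as asked, in the order asked, and still so for the second after the job is handed in, with the robot touching nothing.
It also fails if it takes over 69 s, if anything falls off the work surface, if the arm or the gripper's body presses on something with over 40 N, if the wrist force passes 120 N, or if a joint passes its speed limit or range.

## Working session

There is one attempt and no reset: what is moved stays moved. The work goes in short steps, Python scripts to look and compute and a tool call to move; the robot and the scene stay as the last step left them, time stands still between calls to the robot, and variables do not carry over. Pictures are saved under pics/ and viewed, at most 10 in all, crops included, and the job is handed in when it is done.

Besides the shell and the picture viewer there is one more tool, called after ">>>" by a JSON object that holds its "method" and its "body", one argument or row to a line. step_arm: Moves the arm, as the interface text tells. Shifts and turns lie within -1 to 1; 1 stands for 0.3 m of shift or 90 degrees of turn. Its arguments: {"type":"object","properties":{"plan":{"type":"array"}},"required":["plan"]}

```bash
ls; mkdir -p pics; python3 - <<'E'
from cell import ctrl
import cv2,numpy as np
s=ctrl.read_state();print({k:np.round(v,3).tolist() for k,v in s.items()})
for n in("scene","top"):
    d=ctrl.get_image(n);cv2.imwrite(f"pics/{n}0.png",d["color"][:,:,::-1]);np.savez(f"{n}0.npz",**d)
    print(n,d["fx"],d["fy"],d["cx"],d["cy"],np.round(d["T"],3).tolist())
E
```

```text
pics
{'clock': 0.0, 'qpos': [-1.381, 0.629, 0.038, 1.518, -0.027, 0.996, -0.02], 'qd': [-0.0, 0.0, 0.001, -0.0, 0.0, -0.0, -0.001], 'tau': [-0.0, -56.34, 1.226, -19.344, 0.011, 0.011, -0.0], 'eef_pos': [164.282, 628.29, 252.401], 'tool_rot': [-3.14, 0.0, 2.886], 'force': [0.797, -0.192, 0.221], 'torque': [0.037, -0.002, 0.015], 'gripper_force': 0.0, 'width': 85.698}
scene 619.2903739459241 619.2903739459241 313.88068204471693 241.1633409121742 [[0.778, -0.349, 0.522, -154.127], [-0.628, -0.455, 0.632, -773.688], [0.016, -0.819, -0.573, 787.736], [0.0, 0.0, 0.0, 1.0]]
top 505.9572801936853 505.9572801936853 326.19480516082297 236.50413472677033 [[-0.009, -0.986, 0.168, 307.776], [-1.0, 0.013, 0.022, -33.924], [-0.024, -0.167, -0.986, 1008.745], [0.0, 0.0, 0.0, 1.0]]
```

View pics/scene0.png

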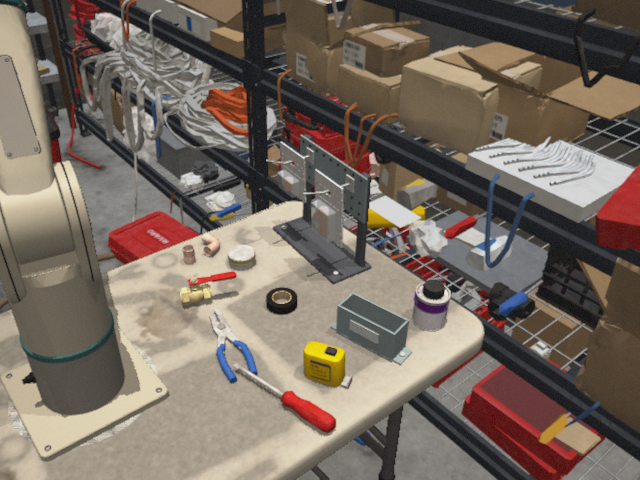

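View pics/top0.png

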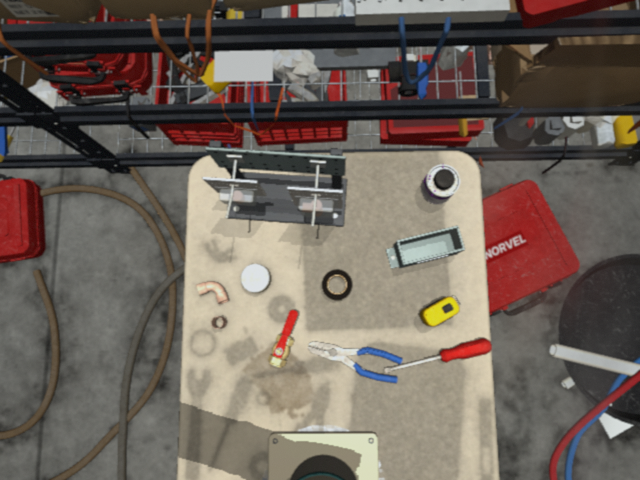

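The scene view shows the stand (px ~320,220) with a card on each hook, and the pocket at (372,325) with the can behind it at (432,305). The top view shows the stand at (285,185) and the pocket at (426,247). I'll enlarge crops and build a point cloud.

```bash
cat > h.py <<'E'
import numpy as np,cv2
def load(n): return dict(np.load(n+"0.npz"))
def cloud(d):
    v,u=np.mgrid[:480,:640]; z=d["range_z"]
    p=np.stack([(u-d["cx"])/d["fx"]*z,(v-d["cy"])/d["fy"]*z,z],-1)
    return p@d["T"][:3,:3].T+d["T"][:3,3]
E
python3 - <<'E'
from h import *
s=load("scene")["color"][125:285,260:385,::-1]; t=load("top")["color"][140:245,195:355,::-1]
a=cv2.resize(s,None,fx=3.4,fy=3.4,interpolation=2); b=cv2.resize(t,(370,243),interpolation=2)
im=np.zeros((600,800,3),np.uint8); im[:544,:425]=a; im[:243,425:795]=b
s2=load("scene")["color"][285:365,325:450,::-1]; im[250:487,425:795]=cv2.resize(s2,(370,237),interpolation=2)
cv2.imwrite("pics/c1.png",im)
for n in("scene","top"):
    c=cloud(load(n)); z=load(n)["range_z"]>0
    tab=c[z&(abs(c[...,2])<8)&(c[...,0]>300)&(c[...,0]<800)&(abs(c[...,1])<300)]
    print(n,"table z",np.median(tab[:,2]))
c=cloud(load("top"))
for u,v in[(230,160),(340,160),(230,190),(222,183),(250,183),(317,190),(305,190),(328,190),(400,262),(460,240),(397,245),(457,232),(428,247),(248,230),(318,232)]: print(u,v,c[v,u].round(0))
E
```

```text
scene table z -1.5285186650667129
top table z 0.22204045706774878
230 160 [582. 147. 185.]
340 160 [572. -40. 207.]
230 190 [537. 152. 158.]
222 183 [539. 157. 195.]
250 183 [535. 108. 206.]
317 190 [519.  -2. 216.]
305 190 [520.  17. 215.]
328 190 [519. -20. 216.]
400 262 [ 421. -154.   36.]
460 240 [ 459. -265.   61.]
397 245 [ 452. -147.   56.]
457 232 [ 475. -261.   59.]
428 247 [ 454. -215.    5.]
248 230 [495. 147.   1.]
318 232 [489.   5.  -2.]
```

View pics/c1.png

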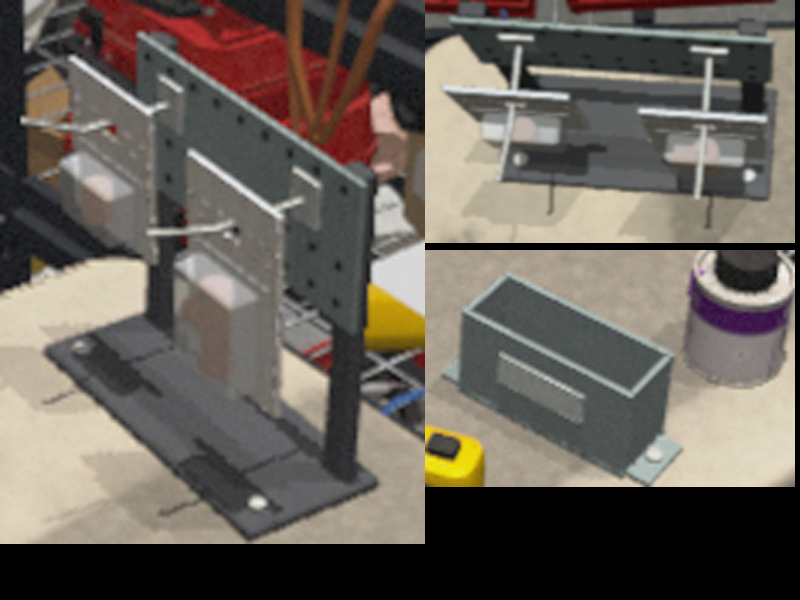

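Enlarged, the right card (crop px 230,280) has the long blister, so it's the longer one. It hangs on the right hook, whose tip is near crop (152,232). The pocket is clear and turned slightly. Next I'll fit planes and edges.

```bash
python3 - <<'E'
from h import *
def line(p,nm):
    m=np.median(p,0)
    for _ in range(8):
        k=p-m; w=np.linalg.svd(k[:,:2],full_matrices=False)[2]; r=k[:,:2]@w[1]; ok=abs(r)<max(3,2*np.median(abs(r))); p=p[ok]; m=p.mean(0)
    d=w[0]*np.sign(w[0][1]); t=(p-m)[:,:2]@d
    print(nm,len(p),"mid",m.round(1),"dir",d.round(4),"yaw",np.degrees(np.arctan2(-d[0],d[1])).round(2),"ext",(m[:2]+d*t.min()).round(1),(m[:2]+d*t.max()).round(1),"rms",r.std().round(2))
for n in("scene","top"):
    d=load(n);c=cloud(d);x,y,z=c[...,0],c[...,1],c[...,2];g=d["range_z"]>0
    print(n)
    b=lambda x0,x1,y0,y1,z0,z1:c[g&(x>x0)&(x<x1)&(y>y0)&(y<y1)&(z>z0)&(z<z1)]
    line(b(555,605,-60,165,195,230),"panel")
    line(b(500,545,-60,60,120 if n=="scene" else 205,225),"longcard")
    line(b(515,560,85,180,150,228),"shortcard")
    q=b(380,520,-300,-110,58,72); print("pocket rim",len(q),cv2.minAreaRect(q[:,:2].astype(np.float32)),q.min(0).round(),q.max(0).round(),np.median(q[:,2]))
    q=b(380,520,-300,-110,-1+3,9); print(len(q),cv2.minAreaRect(q[:,:2].astype(np.float32)))
    q=b(400,515,-25,25,182,240);q=q[np.argsort(q[:,0])];print("hook\n",q[::max(1,len(q)//25)].round(0).tolist()[:18])
E
```

```text
scene
panel 656 mid [577.3  53.  208.3] dir [0.0797 0.9968] yaw -4.57 ext [569.  -50.5] [586.2 164.8] rms 1.25
longcard 834 mid [516.7  -6.6 179.6] dir [0.0731 0.9973] yaw -4.19 ext [513.9 -44.9] [520.5  46. ] rms 1.17
shortcard 570 mid [535.1 132.8 185. ] dir [0.0744 0.9972] yaw -4.27 ext [532.1  92.5] [538.6 179.9] rms 1.25
pocket rim 591 ((447.7968444824219, -208.48089599609375), (52.73151779174805, 121.64411163330078), 13.800597190856934) [ 410. -272.   58.] [ 484. -146.   68.] 62.98762334837511
325 ((432.9844055175781, -223.11502075195312), (104.26425170898438, 197.19900512695312), 29.143085479736328)
hook
 [[460.0, 5.0, 202.0], [462.0, 5.0, 200.0], [465.0, 5.0, 201.0], [467.0, 5.0, 198.0], [472.0, 8.0, 197.0], [475.0, 3.0, 196.0], [479.0, 4.0, 194.0], [480.0, 3.0, 194.0], [486.0, 4.0, 196.0], [487.0, 6.0, 190.0], [491.0, 4.0, 194.0], [493.0, 1.0, 192.0], [499.0, 5.0, 191.0], [501.0, 2.0, 189.0], [504.0, 2.0, 188.0], [508.0, 1.0, 190.0], [510.0, 1.0, 191.0], [513.0, 1.0, 188.0]]
top
panel 851 mid [580.1  58.1 211.9] dir [0.0853 0.9964] yaw -4.89 ext [570.9 -48.4] [589.2 164.8] r
[... 191 characters left out ...]
4.3  94.9] [541.4 180. ] rms 0.98
pocket rim 444 ((450.1507568359375, -209.16763305664062), (48.29010772705078, 120.7275619506836), 13.195406913757324) [ 414. -273.   58.] [ 485. -146.   71.] 65.4983451691412
1630 ((449.9610595703125, -204.7537078857422), (189.35922241210938, 139.11431884765625), 89.7651596069336)
hook
 [[462.0, 5.0, 203.0], [464.0, 4.0, 201.0], [465.0, 5.0, 205.0], [468.0, 7.0, 202.0], [469.0, 4.0, 201.0], [472.0, 4.0, 198.0], [473.0, 5.0, 199.0], [475.0, 5.0, 199.0], [477.0, 4.0, 198.0], [480.0, 4.0, 199.0], [482.0, 4.0, 198.0], [485.0, 5.0, 199.0], [487.0, 5.0, 198.0], [489.0, 4.0, 197.0], [490.0, 5.0, 196.0], [492.0, 4.0, 195.0], [494.0, 4.0, 195.0], [498.0, 4.0, 194.0]]
```

>>> {"method": "step_arm", "body": {
  "plan": [
    {"dz":-0.031,"az":0.111,"gripper":0.45},
    {"dz":-0.031,"az":0.111,"gripper":0.45},
    {"dz":-0.031,"az":0.111,"gripper":0.45},
    {"dz":-0.031,"az":0.111,"gripper":0.45},
    {"dz":-0.031,"az":0.111,"gripper":0.45},
    {"dz":-0.031,"az":0.111,"gripper":0.45},
    {"dz":-0.031,"az":0.111,"gripper":0.45},
    {"dz":-0.031,"az":0.111,"gripper":0.45},
    {"gripper":0.45}
  ]
}}

```text
invalid input
```

>>> {"method": "step_arm", "body": {
  "plan": [
    {"dx":-0.06,"dy":0.04,"gripper":0.45},
    {"dx":-0.13,"dy":0.085,"gripper":0.45},
    {"dx":-0.13,"dy":0.085,"gripper":0.45},
    {"dx":-0.13,"dy":0.085,"gripper":0.45},
    {"dx":-0.13,"dy":0.085,"gripper":0.45},
    {"dx":-0.13,"dy":0.085,"gripper":0.45},
    {"dx":-0.13,"dy":0.085,"gripper":0.45},
    {"dx":-0.13,"dy":0.085,"gripper":0.45},
    {"dx":-0.13,"dy":0.085,"gripper":0.45},
    {"dx":-0.13,"dy":0.085,"gripper":0.45},
    {"dx":-0.13,"dy":0.085,"gripper":0.45},
    {"dx":-0.13,"dy":0.085,"gripper":0.45},
    {"dx":-0.13,"dy":0.085,"gripper":0.45},
    {"dx":-0.13,"dy":0.085,"gripper":0.45},
    {"dx":-0.13,"dy":0.085,"gripper":0.45},
    {"dx":-0.13,"dy":0.085,"gripper":0.45},
    {"dx":-0.06,"dy":0.04,"gripper":0.45},
    {"gripper":0.45},
    {"gripper":0.45}
  ]
}}

```text
invalid input
```

```bash
python3 - <<'E'
from cell import ctrl
import cv2,numpy as np
s=ctrl.read_state()
d=ctrl.get_image("wrist");np.savez("wrist0.npz",**d,pos=s["eef_pos"],rot=s["tool_rot"])
cv2.imwrite("pics/w0.png",d["color"][:,:,::-1])
print({k:np.round(s[k],3).tolist() for k in("clock","qpos","eef_pos","tool_rot","force","width")},d["fx"],d["cx"],d["cy"],np.round(d["T_tool_cam"],3).tolist())
E
```

```text
{'clock': 0.1, 'qpos': [-1.381, 0.629, 0.038, 1.518, -0.027, 0.996, -0.02], 'eef_pos': [164.284, 628.369, 252.484], 'tool_rot': [-3.14, -0.0, 2.886], 'force': [0.914, -0.533, 0.86], 'width': 85.308} 371.64829954431775 325.25024131228326 234.27186990370734 [[-0.001, -0.966, -0.259, 64.955], [1.0, -0.001, 0.001, 0.696], [-0.002, -0.259, 0.966, -119.823], [0.0, 0.0, 0.0, 1.0]]
```

View pics/w0.png

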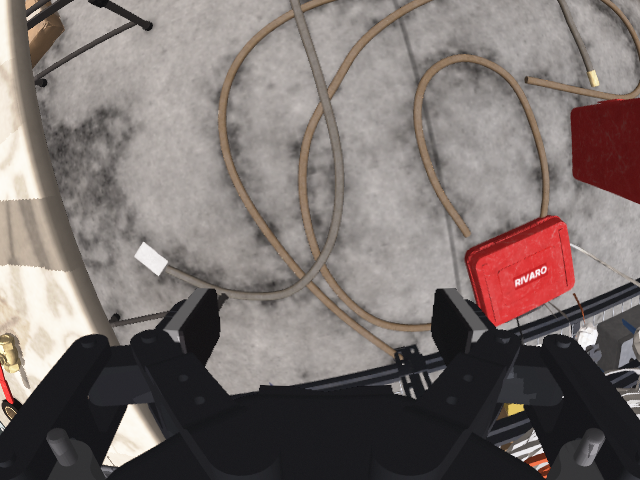

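The picture shows only the floor, because the arm hasn't moved: both move calls were refused. Most likely every row needs all seven keys.

>>> {"method": "step_arm", "body": {
  "plan": [
    {"dx":0,"dy":0,"dz":-0.031,"ax":0,"ay":0,"az":0.111,"gripper":0.45},
    {"dx":0,"dy":0,"dz":-0.031,"ax":0,"ay":0,"az":0.111,"gripper":0.45},
    {"dx":0,"dy":0,"dz":-0.031,"ax":0,"ay":0,"az":0.111,"gripper":0.45},
    {"dx":0,"dy":0,"dz":-0.031,"ax":0,"ay":0,"az":0.111,"gripper":0.45},
    {"dx":0,"dy":0,"dz":-0.031,"ax":0,"ay":0,"az":0.111,"gripper":0.45},
    {"dx":0,"dy":0,"dz":-0.031,"ax":0,"ay":0,"az":0.111,"gripper":0.45},
    {"dx":0,"dy":0,"dz":-0.031,"ax":0,"ay":0,"az":0.111,"gripper":0.45},
    {"dx":0,"dy":0,"dz":-0.031,"ax":0,"ay":0,"az":0.111,"gripper":0.45},
    {"dx":0,"dy":0,"dz":0,"ax":0,"ay":0,"az":0,"gripper":0.45}
  ]
}}

```text
clock: 1.27
eef_pos: [164.3, 629.1, 328.0]
tool_rot: [3.141, -0.001, 1.493]
force: [-0.4, -0.0, -0.4]
width: 38.4
gripper_force: 0.0
```

>>> {"method": "step_arm", "body": {
  "plan": [
    {"dx":-0.06,"dy":0.04,"dz":0,"ax":0,"ay":0,"az":0,"gripper":0.45},
    {"dx":-0.13,"dy":0.085,"dz":0,"ax":0,"ay":0,"az":0,"gripper":0.45},
    {"dx":-0.13,"dy":0.085,"dz":0,"ax":0,"ay":0,"az":0,"gripper":0.45},
    {"dx":-0.13,"dy":0.085,"dz":0,"ax":0,"ay":0,"az":0,"gripper":0.45},
    {"dx":-0.13,"dy":0.085,"dz":0,"ax":0,"ay":0,"az":0,"gripper":0.45},
    {"dx":-0.13,"dy":0.085,"dz":0,"ax":0,"ay":0,"az":0,"gripper":0.45},
    {"dx":-0.13,"dy":0.085,"dz":0,"ax":0,"ay":0,"az":0,"gripper":0.45},
    {"dx":-0.13,"dy":0.085,"dz":0,"ax":0,"ay":0,"az":0,"gripper":0.45},
    {"dx":-0.13,"dy":0.085,"dz":0,"ax":0,"ay":0,"az":0,"gripper":0.45},
    {"dx":-0.13,"dy":0.085,"dz":0,"ax":0,"ay":0,"az":0,"gripper":0.45},
    {"dx":-0.13,"dy":0.085,"dz":0,"ax":0,"ay":0,"az":0,"gripper":0.45},
    {"dx":-0.13,"dy":0.085,"dz":0,"ax":0,"ay":0,"az":0,"gripper":0.45},
    {"dx":-0.13,"dy":0.085,"dz":0,"ax":0,"ay":0,"az":0,"gripper":0.45},
    {"dx":-0.13,"dy":0.085,"dz":0,"ax":0,"ay":0,"az":0,"gripper":0.45},
    {"dx":-0.13,"dy":0.085,"dz":0,"ax":0,"ay":0,"az":0,"gripper":0.45},
    {"dx":-0.13,"dy":0.085,"dz":0,"ax":0,"ay":0,"az":0,"gripper":0.45},
    {"dx":-0.06,"dy":0.04,"dz":0,"ax":0,"ay":0,"az":0,"gripper":0.45},
    {"dx":0,"dy":0,"dz":0,"ax":0,"ay":0,"az":0,"gripper":0.45}
  ]
}}

```text
clock: 3.52
eef_pos: [520.1, -24.4, 327.2]
tool_rot: [-3.141, 0.001, 1.49]
force: [0.0, 1.1, 0.8]
width: 38.6
gripper_force: 0.0
```

```bash
python3 - <<'E'
from cell import ctrl
import cv2,numpy as np
s=ctrl.read_state()
d=ctrl.get_image("wrist");np.savez("wrist0.npz",**d,pos=s["eef_pos"],rot=s["tool_rot"])
cv2.imwrite("pics/w1.png",d["color"][:,:,::-1])
print({k:np.round(s[k],3).tolist() for k in("clock","qpos","eef_pos","tool_rot","force","width")})
E
```

```text
{'clock': 3.525, 'qpos': [-0.428, 0.411, 0.607, 1.786, -0.268, 1.029, 0.199], 'eef_pos': [520.108, -24.363, 327.19], 'tool_rot': [-3.141, 0.001, 1.49], 'force': [0.016, 1.121, 0.805], 'width': 38.564}
```

View pics/w1.png

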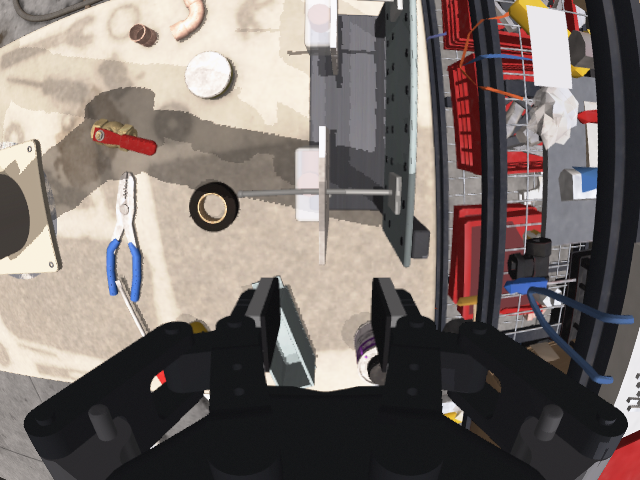

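The wrist view is from above. The card's top edge runs from px (323,127) to (323,263), and the hook from its root at (398,192) to its tip at (240,194). The pocket is at (290,340). Next I'll turn these into positions.

```bash
cat >> h.py <<'E'
from scipy.spatial.transform import Rotation as Ro
def wcloud(d):
    v,u=np.mgrid[:480,:640].astype(float); a=(u-d["cx"])/d["fx"];b=(v-d["cy"])/d["fy"];r=np.hypot(a,b)+1e-9
    k=np.tan(r)/r; z=d["range_z"]; p=np.stack([a*k*z,b*k*z,z],-1)
    T=d["T_tool_cam"];p=p@T[:3,:3].T+T[:3,3]
    return p@Ro.from_euler("xyz",d["rot"]).as_matrix().T+d["pos"]
E
python3 - <<'E'
from h import *
d=load("wrist");c=wcloud(d);g=d["range_z"]>0
def bx(u0,u1,v0,v1,z0,z1):
    q=c[v0:v1,u0:u1].reshape(-1,3);return q[g[v0:v1,u0:u1].ravel()&(q[:,2]>z0)&(q[:,2]<z1)]
print("table",np.median(bx(120,200,230,300,-20,20)[:,2]))
q=bx(318,329,125,266,206,230);m=q.mean(0);w=np.polyfit(q[:,1],q[:,0],1);print("card top z",np.median(q[:,2]),"x at y=0",w[1],"yaw",-np.degrees(np.arctan(w[0])),"y",q[:,1].min(),q[:,1].max(),"x spread",(q[:,0]-np.polyval(w,q[:,1])).min(),(q[:,0]-np.polyval(w,q[:,1])).max())
q=bx(236,320,186,200,180,230)
for x0 in range(454,520,6):
    k=q[(q[:,0]>=x0)&(q[:,0]<x0+6)]
    if len(k):print(x0,len(k),np.median(k,0).round(1),k[:,2].max().round(1))
q=bx(327,392,186,200,180,230);print("level",np.median(q,0),q.min(0),q.max(0)); 
q=bx(395,405,172,215,150,230);print("root",np.median(q,0))
q=bx(395,425,0,265,205,224);w=np.polyfit(q[:,1],q[:,0],1);print("panel",w,q[:,1].min(),q[:,1].max(),q[:,0].min(),q[:,0].max())
q=bx(250,315,275,385,55,75);q=q[(q[:,0]<520)];print("pocket",cv2.minAreaRect(q[:,:2].astype(np.float32)),np.median(q[:,2]))
t=load("top");k=cloud(t)[175:190,432:452].reshape(-1,3);print("can",np.median(k,0))
E
```

```text
table -0.9135708717989814
card top z 214.88043317230125 x at y=0 520.6204040268699 yaw -4.754561836666282 y -40.44655649711005 48.80496898106817 x spread -2.0223337705323274 1.9767808666990732
460 24 [464.9   9.1 201.8] 203.2
466 58 [468.8   8.9 200.7] 203.5
472 57 [475.1   8.2 199. ] 201.2
478 57 [480.7   7.9 197.6] 199.5
484 46 [487.3   7.6 195.7] 197.7
490 42 [493.    6.7 194.5] 196.7
496 45 [498.8   6.  192.9] 195.2
502 57 [504.8   6.3 191.2] 193.6
508 54 [511.1   5.6 190.7] 192.2
514 50 [517.2   5.4 191. ] 216.4
level [545.04759061   1.95898852 190.50936156] [524.13206833  -6.65032361 180.10930385] [570.15478662   6.21942793 192.85339713]
root [572.91312283   1.2078133  203.89555989]
panel [6.35980949e-02 5.77612415e+02] -45.34581092057 132.08430987384273 569.2753249998982 590.853305061583
pocket ((450.6668701171875, -204.68914794921875), (49.042232513427734, 120.17578887939453), 12.586895942687988) 63.69762032250452
can [ 566.49898266 -231.32857638   83.19382327]
```

>>> {"method": "step_arm", "body": {
  "plan": [
    {"dx":-0.01,"dy":-0.008,"dz":0.069,"ax":0,"ay":0,"az":0,"gripper":0.45},
    {"dx":0,"dy":0,"dz":0.09,"ax":0,"ay":0,"az":0,"gripper":0.45},
    {"dx":0,"dy":0,"dz":0.09,"ax":0,"ay":0,"az":0,"gripper":0.45},
    {"dx":0,"dy":0,"dz":0.07,"ax":0,"ay":0,"az":0,"gripper":0.45},
    {"dx":0,"dy":0,"dz":0.05,"ax":0,"ay":0,"az":0,"gripper":0.45},
    {"dx":0,"dy":0,"dz":0.03,"ax":0,"ay":0,"az":0,"gripper":0.45},
    {"dx":0,"dy":0,"dz":0.015,"ax":0,"ay":0,"az":0,"gripper":0.45},
    {"dx":0,"dy":0,"dz":0,"ax":0,"ay":0,"az":0,"gripper":0.45},
    {"dx":0,"dy":0,"dz":0,"ax":0,"ay":0,"az":0,"gripper":0.2},
    {"dx":0,"dy":0,"dz":0,"ax":0,"ay":0,"az":0,"gripper":0.1},
    {"dx":0,"dy":0,"dz":0,"ax":0,"ay":0,"az":0,"gripper":0.0},
    {"dx":0,"dy":0,"dz":0,"ax":0,"ay":0,"az":0,"gripper":0.0},
    {"dx":0,"dy":0,"dz":0,"ax":0,"ay":0,"az":0,"gripper":0.0},
    {"dx":0,"dy":0,"dz":0,"ax":0,"ay":0,"az":0,"gripper":0.0}
  ]
}}

```text
clock: 5.32
eef_pos: [517.6, -25.4, 203.6]
tool_rot: [3.141, -0.0, 1.491]
force: [-0.3, 0.3, 2.5]
width: 3.2
gripper_force: 59.7
```

>>> {"method": "step_arm", "body": {
  "plan": [
    {"dx":0,"dy":0,"dz":-0.006,"ax":0,"ay":0,"az":0,"gripper":0},
    {"dx":0,"dy":0,"dz":-0.007,"ax":0,"ay":0,"az":0,"gripper":0},
    {"dx":0,"dy":0,"dz":0,"ax":0,"ay":0,"az":0,"gripper":0},
    {"dx":0,"dy":0,"dz":0,"ax":0,"ay":0,"az":0,"gripper":0}
  ]
}}

```text
clock: 5.82
eef_pos: [517.4, -25.4, 207.3]
tool_rot: [-3.141, 0.0, 1.491]
force: [-0.4, -0.5, -1.0]
width: 3.3
gripper_force: 59.4
```

```bash
python3 - <<'E'
from cell import ctrl
from h import *
s=ctrl.read_state();print(s["force"],s["eef_pos"])
d=ctrl.get_image("wrist");np.savez("wrist0.npz",**d,pos=s["eef_pos"],rot=s["tool_rot"])
cv2.imwrite("pics/w2.png",cv2.resize(d["color"][120:420,170:500,::-1],(660,600),interpolation=2))
E
```

```text
[-0.42287536 -0.47050286 -0.9967504 ] [517.36240757 -25.37011877 207.31612678]
```

View pics/w2.png

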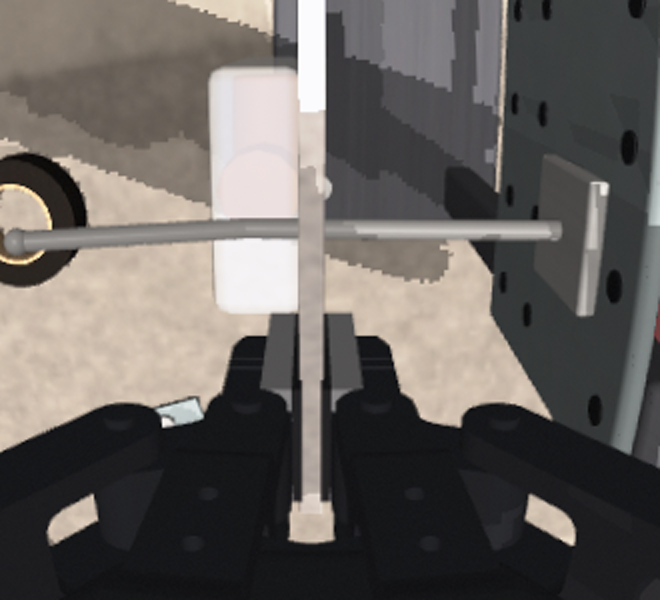

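The card is gripped between the pads at the crop centre. The wire passes at about crop y=228, from the tip at (12,242) to the root at (555,230). I'll measure the wire relative to the card from this close view.

```bash
python3 - <<'E'
from h import *
d=load("wrist");c=wcloud(d);g=d["range_z"]>0
m=g.copy();m[:232]=0;m[245:]=0;m[:,:172]=0;m[:,455:]=0
q=c[m&(c[...,2]>185)&(c[...,2]<209)]
for x0 in list(range(456,514,6))+[525,535,545,555,565]:
    k=q[(q[:,0]>=x0)&(q[:,0]<x0+6)]
    if len(k)>3:print(x0,len(k),np.median(k,0).round(1),k[:,2].max().round(1))
q=c[g&(c[...,2]>213)&(c[...,2]<226)&(abs(c[...,0]-519)<6)&(c[...,1]>-12)]
print("card top",np.median(q[:,2]),q[:,1].max(),np.median(q[:,0]))
E
```

```text
462 116 [466.1   9.5 201.6] 203.6
468 165 [471.1   8.7 200. ] 201.9
474 174 [477.1   8.  198.5] 200.8
480 174 [483.1   7.5 197. ] 199.1
486 168 [489.2   7.  195.5] 198.0
492 163 [495.    6.3 194. ] 196.6
498 132 [500.9   5.9 192.6] 195.1
504 114 [506.9   5.2 191.2] 192.7
510 111 [513.    4.6 191. ] 192.3
525 112 [528.1   3.4 190.9] 192.6
535 116 [538.1   2.5 191. ] 192.8
545 122 [548.    1.6 190.9] 192.6
555 117 [557.9   0.8 190.8] 192.2
565 165 [ 5.691e+02 -4.000e-01  1.910e+02] 196.3
card top 218.29797468269152 48.72285975860048 521.7065614080111
```

>>> {"method": "step_arm", "body": {
  "plan": [
    {"dx":0,"dy":-0.013,"dz":-0.001,"ax":0,"ay":0,"az":0,"gripper":0},
    {"dx":0,"dy":-0.013,"dz":0,"ax":0,"ay":0,"az":0,"gripper":0},
    {"dx":0,"dy":-0.013,"dz":0,"ax":0,"ay":0,"az":0,"gripper":0},
    {"dx":0,"dy":-0.013,"dz":-0.0034,"ax":0,"ay":0,"az":0,"gripper":0},
    {"dx":0,"dy":-0.013,"dz":-0.0034,"ax":0,"ay":0,"az":0,"gripper":0}
  ]
}}

```text
clock: 6.5
eef_pos: [497.7, -23.8, 209.8]
tool_rot: [3.142, -0.0, 1.491]
force: [0.6, 0.8, -0.6]
width: 3.0
gripper_force: 59.2
```

>>> {"method": "step_arm", "body": {
  "plan": [
    {"dx":0,"dy":-0.013,"dz":-0.0034,"ax":0,"ay":0,"az":0,"gripper":0},
    {"dx":0,"dy":-0.013,"dz":-0.0034,"ax":0,"ay":0,"az":0,"gripper":0},
    {"dx":0,"dy":0,"dz":0,"ax":0,"ay":0,"az":0,"gripper":0}
  ]
}}

```text
clock: 6.88
eef_pos: [490.0, -23.2, 211.9]
tool_rot: [-3.142, -0.0, 1.491]
force: [-0.4, -0.3, -0.3]
width: 3.3
gripper_force: 59.2
```

>>> {"method": "step_arm", "body": {
  "plan": [
    {"dx":0,"dy":-0.013,"dz":-0.0032,"ax":0,"ay":0,"az":0,"gripper":0},
    {"dx":0,"dy":-0.013,"dz":-0.0032,"ax":0,"ay":0,"az":0,"gripper":0},
    {"dx":0,"dy":-0.013,"dz":-0.0032,"ax":0,"ay":0,"az":0,"gripper":0},
    {"dx":0,"dy":-0.013,"dz":-0.0032,"ax":0,"ay":0,"az":0,"gripper":0},
    {"dx":0,"dy":0,"dz":0,"ax":0,"ay":0,"az":0,"gripper":0}
  ]
}}

```text
clock: 7.5
eef_pos: [474.4, -21.9, 215.7]
tool_rot: [-3.141, -0.0, 1.491]
force: [0.4, -0.5, -0.6]
width: 3.1
gripper_force: 59.2
```

>>> {"method": "step_arm", "body": {
  "plan": [
    {"dx":0,"dy":-0.013,"dz":-0.0032,"ax":0,"ay":0,"az":0,"gripper":0},
    {"dx":0,"dy":-0.013,"dz":-0.0032,"ax":0,"ay":0,"az":0,"gripper":0},
    {"dx":0,"dy":-0.013,"dz":-0.0032,"ax":0,"ay":0,"az":0,"gripper":0},
    {"dx":0,"dy":0,"dz":0,"ax":0,"ay":0,"az":0,"gripper":0}
  ]
}}

```text
clock: 8.0
eef_pos: [462.7, -21.0, 218.6]
tool_rot: [-3.141, -0.0, 1.491]
force: [0.3, -1.5, -0.8]
width: 2.9
gripper_force: 59.2
```

>>> {"method": "step_arm", "body": {
  "plan": [
    {"dx":0,"dy":-0.013,"dz":-0.001,"ax":0,"ay":0,"az":0,"gripper":0},
    {"dx":0,"dy":-0.013,"dz":0,"ax":0,"ay":0,"az":0,"gripper":0},
    {"dx":0,"dy":-0.013,"dz":0,"ax":0,"ay":0,"az":0,"gripper":0},
    {"dx":0,"dy":-0.013,"dz":0,"ax":0,"ay":0,"az":0,"gripper":0},
    {"dx":0,"dy":-0.013,"dz":0,"ax":0,"ay":0,"az":0,"gripper":0},
    {"dx":0,"dy":-0.03,"dz":0,"ax":0,"ay":0,"az":0,"gripper":0},
    {"dx":0,"dy":-0.05,"dz":0,"ax":0,"ay":0,"az":0,"gripper":0},
    {"dx":0,"dy":0,"dz":0,"ax":0,"ay":0,"az":0,"gripper":0}
  ]
}}

```text
clock: 9.0
eef_pos: [417.8, -17.3, 218.7]
tool_rot: [-3.14, -0.001, 1.491]
force: [0.9, 1.1, -0.4]
width: 3.3
gripper_force: 59.2
```

```bash
python3 - <<'E'
from cell import ctrl
from h import *
s=ctrl.read_state();print(s["force"],s["eef_pos"],s["qpos"])
d=ctrl.get_image("wrist");np.savez("wrist0.npz",**d,pos=s["eef_pos"],rot=s["tool_rot"])
cv2.imwrite("pics/w3.png",d["color"][:,:,::-1])
c=wcloud(d);g=d["range_z"]>0
q=c[g&(c[...,2]>218)&(c[...,2]<240)&(abs(c[...,0]-s["eef_pos"][0])<12)&(c[...,1]>-12)]
print("card top",np.median(q[:,2]),q[:,1].max(),np.median(q[:,0]))
E
```

```text
[ 0.92595269  1.09597651 -0.42295505] [417.80442231 -17.30818977 218.7254435 ] [-0.42911527  0.40849303  0.55120149  2.17684819 -0.35492285  0.64389804
  0.29308675]Traceback (most recent call last):
  File "<stdin>", line 6, in <module>
  File "h.py", line 12, in wcloud
    return p@Ro.from_euler("xyz",d["rot"]).as_matrix().T+d["pos"]
                                 ~^^^^^^^
KeyError: 'rot'
```

View pics/w3.png

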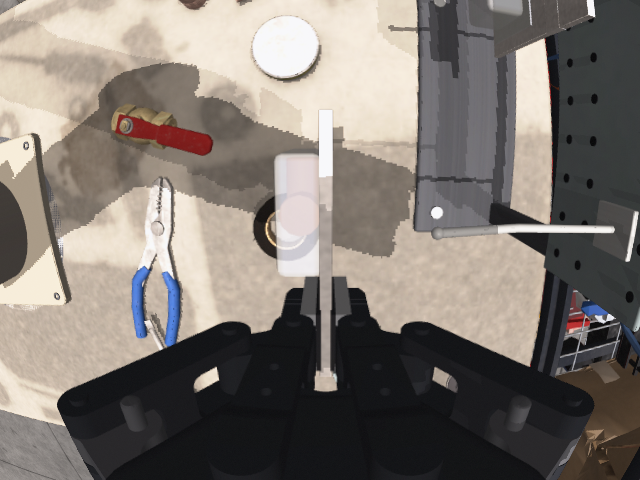

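The card is off the hook and upright between the pads. The hook is empty at (437,233) and the shorter pack is still hanging. Next: turn the card to the pocket's angle and go above the pocket.

>>> {"method": "step_arm", "body": {
  "plan": [
    {"dx":0,"dy":0,"dz":-0.02,"ax":0,"ay":0,"az":-0.05,"gripper":0},
    {"dx":0,"dy":0,"dz":-0.02,"ax":0,"ay":0,"az":-0.05,"gripper":0},
    {"dx":0,"dy":0,"dz":-0.02,"ax":0,"ay":0,"az":-0.05,"gripper":0},
    {"dx":0,"dy":0,"dz":0,"ax":0,"ay":0,"az":-0.05,"gripper":0},
    {"dx":-0.02,"dy":0,"dz":0,"ax":0,"ay":0,"az":0,"gripper":0},
    {"dx":-0.04,"dy":0,"dz":0,"ax":0,"ay":0,"az":0,"gripper":0},
    {"dx":-0.06,"dy":0,"dz":0,"ax":0,"ay":0,"az":0,"gripper":0},
    {"dx":-0.08,"dy":0,"dz":0,"ax":0,"ay":0,"az":0,"gripper":0},
    {"dx":-0.08,"dy":0,"dz":0,"ax":0,"ay":0,"az":0,"gripper":0},
    {"dx":-0.08,"dy":0,"dz":0,"ax":0,"ay":0,"az":0,"gripper":0},
    {"dx":-0.08,"dy":0,"dz":0,"ax":0,"ay":0,"az":0,"gripper":0},
    {"dx":-0.08,"dy":0,"dz":0,"ax":0,"ay":0,"az":0,"gripper":0},
    {"dx":-0.08,"dy":0,"dz":0,"ax":0,"ay":0,"az":0,"gripper":0},
    {"dx":-0.06,"dy":0,"dz":0,"ax":0,"ay":0,"az":0,"gripper":0},
    {"dx":-0.04,"dy":0,"dz":0,"ax":0,"ay":0,"az":0,"gripper":0},
    {"dx":-0.03,"dy":0,"dz":0,"ax":0,"ay":0,"az":0,"gripper":0},
    {"dx":0,"dy":0,"dz":0,"ax":0,"ay":0,"az":0,"gripper":0},
    {"dx":0,"dy":0,"dz":0,"ax":0,"ay":0,"az":0,"gripper":0}
  ]
}}

```text
clock: 11.3
eef_pos: [470.4, -229.8, 236.7]
tool_rot: [-3.141, -0.001, 1.806]
force: [-0.6, 0.8, -0.3]
width: 3.3
gripper_force: 59.2
```

```bash
python3 - <<'E'
from cell import ctrl
from h import *
s=ctrl.read_state();print(s["force"],s["eef_pos"],s["tool_rot"],s["qpos"].round(2) if hasattr(s["qpos"],"round") else s["qpos"])
d=ctrl.get_image("wrist");d.update(pos=s["eef_pos"],rot=s["tool_rot"]);np.savez("wrist0.npz",**d)
e=ctrl.get_image("scene");np.savez("scene0.npz",**e)
a=cv2.resize(d["color"][120:420,200:440,::-1],(440,550),interpolation=2);b=cv2.resize(e["color"][220:400,300:460,::-1],(352,396),interpolation=2)
im=np.zeros((550,792,3),np.uint8);im[:,:440]=a;im[:396,440:]=b;cv2.imwrite("pics/w4.png",im)
E
```

```text
[-0.61774168  0.82461413 -0.30219911] [ 470.43944008 -229.77298747  236.68936812] [-3.14140484e+00 -8.80124194e-04  1.80586408e+00] [ 0.09  0.51  0.46  1.9  -0.3   0.81  0.94]
```

View pics/w4.png

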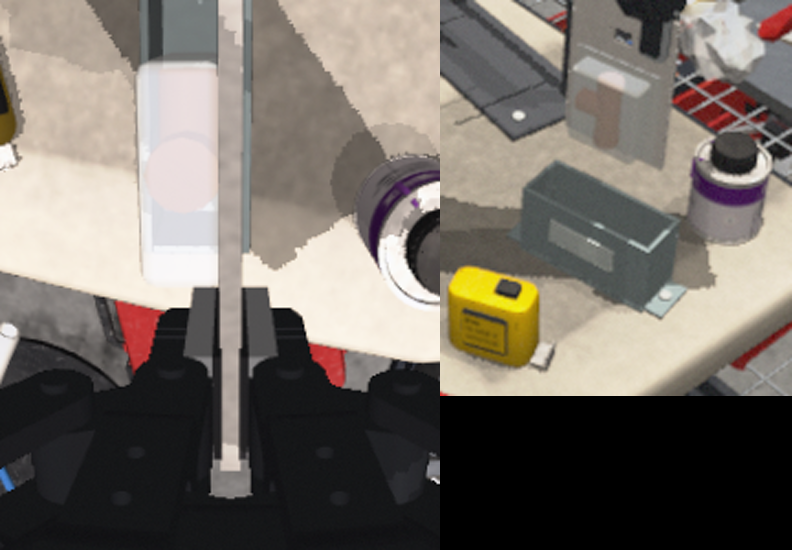

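The card hangs parallel to the pocket's walls (crop columns 140 and 250), with the blister over the pocket. I'll measure the rim and the card in tool coordinates.

```bash
python3 - <<'E'
from h import *
d=load("wrist");c=wcloud(d);g=d["range_z"]>0
R=Ro.from_euler("xyz",d["rot"]).as_matrix();t=(c-d["pos"])@R   # tool coords
Z=c[...,2]
r=g&(Z>55)&(Z<72)&(abs(t[...,1])<60)&(t[...,0]>-60)&(t[...,0]<140)
q=t[r];print("rim",len(q),np.median(Z[r]),"tool min/max",q.min(0).round(1),q.max(0).round(1))
for lo in range(-40,120,16):
    k=q[(q[:,0]>=lo)&(q[:,0]<lo+16)]
    if len(k):print(lo,len(k),"y",k[:,1].min().round(1),np.percentile(k[:,1],[10,50,90]).round(1),k[:,1].max().round(1))
r=g&(Z>242)&(Z<258)&(abs(t[...,1])<10)&(t[...,0]>14);q=t[r];print("card",q.min(0),q.max(0),np.median(Z[r]),np.polyfit(q[:,0],q[:,1],1))
# top cam pocket in tool coords
k=(cloud(load("top"))-d["pos"])@R; z=cloud(load("top"))[...,2]
m=(z>60)&(z<70)&(abs(k[...,0]-28)<75)&(abs(k[...,1])<60);q=k[m];print("top rim",cv2.minAreaRect(q[:,:2].astype(np.float32)))
q=c[g&(Z>55)&(Z<72)&(abs(t[...,1])<45)&(t[...,0]>-45)&(t[...,0]<100)];print("wrist rim world",cv2.minAreaRect(q[:,:2].astype(np.float32)))
# scene: card lower edge in tool coords
s=cloud(load("scene"));k=(s-d["pos"])@R;m=(abs(k[...,1])<12)&(k[...,0]>-25)&(k[...,0]<90)&(s[...,2]>95)&(s[...,2]<260);q=k[m]
print("card scene",len(q),np.percentile(q,[.5,50,99.5],axis=0).round(1).tolist(),s[m][:,2].min(),s[m][:,2].max())
E
```

```text
rim 1142 64.93674838511178 tool min/max [-32.4 -37.6 169. ] [ 87.9  10.2 180.7]
-40 30 y 7.3 [7.3 8.2 9. ] 9.0
-24 73 y 7.2 [7.3 8.1 9.7] 9.8
-8 76 y 7.2 [7.2 8.4 9.7] 9.7
8 79 y 7.1 [7.1 8.  9.6] 9.6
24 79 y 7.1 [7.1 8.6 9.5] 9.5
40 112 y -37.0 [-34.    7.8   9.4] 10.2
56 245 y -37.6 [-36.7 -33.3   9.4] 10.2
72 448 y -37.4 [-35.6 -20.1   8.6] 10.2
card [ 14.00715555  -9.99763143 -21.25225464] [74.00858695  9.80380017 -8.88891634] 247.73685919938242 [0.00312127 0.74854249]
top rim ((24.59521484375, -14.898723602294922), (120.69720458984375, 48.289608001708984), 0.2734294831752777)
wrist rim world ((450.4241027832031, -205.8514862060547), (47.86519241333008, 120.02294921875), 13.155896186828613)
card scene 1886 [[-17.3, -11.8, -21.6], [18.7, -3.3, 33.8], [73.4, 6.2, 123.2]] 111.52170649725952 259.8565329359608
```

>>> {"method": "step_arm", "body": {
  "plan": [
    {"dx":-0.003,"dy":-0.012,"dz":0.01,"ax":0,"ay":0,"az":0,"gripper":0},
    {"dx":0,"dy":0,"dz":0.03,"ax":0,"ay":0,"az":0,"gripper":0},
    {"dx":0,"dy":0,"dz":0.03,"ax":0,"ay":0,"az":0,"gripper":0},
    {"dx":0,"dy":0,"dz":0.03,"ax":0,"ay":0,"az":0,"gripper":0},
    {"dx":0,"dy":0,"dz":0.03,"ax":0,"ay":0,"az":0,"gripper":0},
    {"dx":0,"dy":0,"dz":0.03,"ax":0,"ay":0,"az":0,"gripper":0},
    {"dx":0,"dy":0,"dz":0.03,"ax":0,"ay":0,"az":0,"gripper":0},
    {"dx":0,"dy":0,"dz":0.03,"ax":0,"ay":0,"az":0,"gripper":0},
    {"dx":0,"dy":0,"dz":0,"ax":0,"ay":0,"az":0,"gripper":0}
  ]
}}

```text
clock: 12.52
eef_pos: [466.8, -232.0, 170.0]
tool_rot: [-3.14, -0.001, 1.805]
force: [-0.6, 0.4, -0.8]
width: 3.1
gripper_force: 59.2
```

>>> {"method": "step_arm", "body": {
  "plan": [
    {"dx":0,"dy":0,"dz":0.03,"ax":0,"ay":0,"az":0,"gripper":0},
    {"dx":0,"dy":0,"dz":0.03,"ax":0,"ay":0,"az":0,"gripper":0},
    {"dx":0,"dy":0,"dz":0.03,"ax":0,"ay":0,"az":0,"gripper":0},
    {"dx":0,"dy":0,"dz":0.02,"ax":0,"ay":0,"az":0,"gripper":0},
    {"dx":0,"dy":0,"dz":0,"ax":0,"ay":0,"az":0,"gripper":0},
    {"dx":0,"dy":0,"dz":0,"ax":0,"ay":0,"az":0,"gripper":0}
  ]
}}

```text
clock: 13.28
eef_pos: [467.3, -232.4, 137.9]
tool_rot: [3.141, 0.0, 1.805]
force: [0.9, -0.0, -0.8]
width: 3.1
gripper_force: 59.3
```

>>> {"method": "step_arm", "body": {
  "plan": [
    {"dx":0,"dy":0,"dz":0.009,"ax":0,"ay":0,"az":0,"gripper":0},
    {"dx":0,"dy":0,"dz":0.009,"ax":0,"ay":0,"az":0,"gripper":0},
    {"dx":0,"dy":0,"dz":0.009,"ax":0,"ay":0,"az":0,"gripper":0},
    {"dx":0,"dy":0,"dz":0,"ax":0,"ay":0,"az":0,"gripper":0},
    {"dx":0,"dy":0,"dz":0,"ax":0,"ay":0,"az":0,"gripper":0}
  ]
}}

```text
clock: 13.9
eef_pos: [467.2, -232.3, 129.7]
tool_rot: [-3.142, -0.0, 1.805]
force: [-0.4, -0.2, -1.6]
width: 3.0
gripper_force: 59.3
```

>>> {"method": "step_arm", "body": {
  "plan": [
    {"dx":0,"dy":0,"dz":0.003,"ax":0,"ay":0,"az":0,"gripper":0},
    {"dx":0,"dy":0,"dz":0,"ax":0,"ay":0,"az":0,"gripper":0}
  ]
}}

```text
clock: 14.15
eef_pos: [467.2, -232.3, 128.8]
tool_rot: [-3.142, -0.0, 1.805]
force: [-0.6, 0.0, -1.2]
width: 3.2
gripper_force: 59.3
```

>>> {"method": "step_arm", "body": {
  "plan": [
    {"dx":0,"dy":0,"dz":0.003,"ax":0,"ay":0,"az":0,"gripper":0},
    {"dx":0,"dy":0,"dz":0,"ax":0,"ay":0,"az":0,"gripper":0}
  ]
}}

```text
clock: 14.4
eef_pos: [467.2, -232.3, 127.8]
tool_rot: [-3.142, -0.0, 1.805]
force: [0.4, -0.8, -1.6]
width: 3.3
gripper_force: 59.3
```

>>> {"method": "step_arm", "body": {
  "plan": [
    {"dx":0,"dy":0,"dz":0.002,"ax":0,"ay":0,"az":0,"gripper":0},
    {"dx":0,"dy":0,"dz":0,"ax":0,"ay":0,"az":0,"gripper":0}
  ]
}}

```text
clock: 14.65
eef_pos: [467.2, -232.3, 127.2]
tool_rot: [-3.142, -0.0, 1.805]
force: [0.8, -0.0, -0.1]
width: 3.1
gripper_force: 59.3
```

>>> {"method": "step_arm", "body": {
  "plan": [
    {"dx":0,"dy":0,"dz":0.002,"ax":0,"ay":0,"az":0,"gripper":0},
    {"dx":0,"dy":0,"dz":0,"ax":0,"ay":0,"az":0,"gripper":0}
  ]
}}

```text
clock: 14.9
eef_pos: [467.3, -232.4, 127.1]
tool_rot: [3.141, 0.0, 1.805]
force: [-0.3, -0.2, 4.8]
width: 3.0
gripper_force: 60.1
```

>>> {"method": "step_arm", "body": {
  "plan": [
    {"dx":0,"dy":0,"dz":0.002,"ax":0,"ay":0,"az":0,"gripper":0},
    {"dx":0,"dy":0,"dz":0,"ax":0,"ay":0,"az":0,"gripper":0}
  ]
}}

```text
clock: 15.15
eef_pos: [467.5, -232.5, 127.1]
tool_rot: [3.141, 0.0, 1.805]
force: [-1.7, 0.6, 10.6]
width: 3.1
gripper_force: 61.2
```

>>> {"method": "step_arm", "body": {
  "plan": [
    {"dx":0,"dy":0,"dz":-0.003,"ax":0,"ay":0,"az":0,"gripper":0},
    {"dx":0,"dy":0,"dz":0,"ax":0,"ay":0,"az":0,"gripper":0},
    {"dx":0,"dy":0,"dz":0,"ax":0,"ay":0,"az":0,"gripper":0.1},
    {"dx":0,"dy":0,"dz":0,"ax":0,"ay":0,"az":0,"gripper":0.2},
    {"dx":0,"dy":0,"dz":0,"ax":0,"ay":0,"az":0,"gripper":0.4},
    {"dx":0,"dy":0,"dz":0,"ax":0,"ay":0,"az":0,"gripper":0.8},
    {"dx":0,"dy":0,"dz":0,"ax":0,"ay":0,"az":0,"gripper":0.8},
    {"dx":0,"dy":0,"dz":0,"ax":0,"ay":0,"az":0,"gripper":0.8},
    {"dx":0,"dy":0,"dz":0,"ax":0,"ay":0,"az":0,"gripper":0.8},
    {"dx":0,"dy":0,"dz":0,"ax":0,"ay":0,"az":0,"gripper":0.8}
  ]
}}

```text
clock: 16.4
eef_pos: [467.2, -232.3, 127.0]
tool_rot: [3.142, 0.0, 1.805]
force: [-0.9, -0.3, -0.3]
width: 67.9
gripper_force: 0.0
```

>>> {"method": "step_arm", "body": {
  "plan": [
    {"dx":0,"dy":0,"dz":-0.03,"ax":0,"ay":0,"az":0,"gripper":0.8},
    {"dx":0,"dy":0,"dz":-0.06,"ax":0,"ay":0,"az":0,"gripper":0.8},
    {"dx":0,"dy":0,"dz":-0.1,"ax":0,"ay":0,"az":0,"gripper":0.8},
    {"dx":0,"dy":0,"dz":-0.1,"ax":0,"ay":0,"az":0,"gripper":0.8},
    {"dx":0,"dy":0,"dz":-0.1,"ax":0,"ay":0,"az":0,"gripper":0.8},
    {"dx":0,"dy":0,"dz":-0.05,"ax":0,"ay":0,"az":0,"gripper":0.8},
    {"dx":0,"dy":0,"dz":0,"ax":0,"ay":0,"az":0,"gripper":0.8},
    {"dx":0,"dy":0,"dz":0,"ax":0,"ay":0,"az":0,"gripper":0.8}
  ]
}}

```text
clock: 17.4
eef_pos: [466.7, -231.8, 258.1]
tool_rot: [-3.14, -0.001, 1.805]
force: [0.1, 0.2, -0.2]
width: 68.0
gripper_force: 0.0
```

```bash
python3 - <<'E'
from cell import ctrl
from h import *
e=ctrl.get_image("scene");np.savez("scene0.npz",**e)
cv2.imwrite("pics/s5.png",cv2.resize(e["color"][120:400,240:480,::-1],(514,600),interpolation=2))
c=cloud(e);m=(c[...,2]>80)&(c[...,2]<160)&(abs(c[...,0]-460)<35)&(abs(c[...,1]+206)<55);q=c[m];print(np.percentile(q,[.5,50,99.5],axis=0).round(1).tolist())
E
```

```text
[[433.0, -253.1, 80.2], [445.9, -210.8, 110.3], [460.3, -164.8, 138.4]]
```

View pics/s5.png

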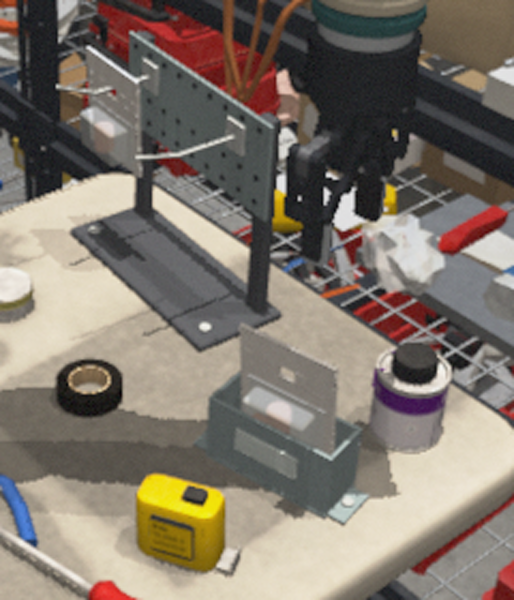

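The long pack stands in the pocket at crop (290,390). Its top is at z≈138 mm, which puts the card bottom on the floor. The gripper is clear, the short pack is still on its hook, and the other items haven't moved.

```bash
python3 -c "
from cell import ctrl
print(ctrl.finish_job())"
```

```text
the job is handed in; nothing more can be done
None
```

The longer fitting is off its hook and standing upright in the grey pocket, card bottom on the floor and released without a drop; the shorter one is still on its hook, nothing else was moved, and the job is handed in at about 17.5 s.

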